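# Lock the bayonet cap on the pressure cell

## Robot

A 6-joint arm with a two-finger parallel gripper is mounted at the origin on a cart in front of the work surface, level with it; the furniture and walls round the work are solid. World frame = base frame: x ahead of the robot, y to its left, z up, the work surface at z = 0. Lengths are in mm, angles in rad, forces in N, time in s.
With the tool pointing down it reaches from about 400 to 925 mm from the base axis. Payload 12.5 kg.
Tool frame: the origin (TCP) lies at the very end of the fingers, on their centre line; the grasp point (between the pads) lies 19 mm behind it; z points along the fingers, y is the line along which they close (so a half turn about z gives the same grasp; the last joint's range is limited). The gripper opens to 95 mm and grips with 3 to 60 N. Pads are 20 mm wide; open, the fingers measure 119 mm over their backs; the gripper's body (75 mm by 180 mm) begins 59 mm behind the grasp point.
Start: joints at [1.072, 0.491, 1.559, -0, 1.092, -0.106], TCP at [239.221, 577.426, 214.661] pointing down, gripper open.
Joint ranges: [-3.1, 3.1], [-0.84, 2.19], [0.05, 2.79], [-1.13, 4.28], [0.06, 2.93], [-2.69, 2.69]. Speed limits (rad/s): [2.22, 2.22, 2.79, 3.14, 3.14, 3.14].

## Interface

Orientations are given as [roll, pitch, yaw] about the fixed x, y, z axes, in that order (R = Rz(yaw) Ry(pitch) Rx(roll)).
In Python, from cell import * gives the robot as it stands.
- The arm moves only by the tool jog_arm, never from a script. Its argument "targets" is a list of rows, each an object with "turn": the turn, a rotation vector about the world's x, y, z in degrees, a list of three; "slide": the shift along the world's x, y, z in mm, a list of three; "claw": the opening in per cent of the stroke, from 0 (shut) to 100 (fully open). In form: [{"turn": [wx, wy, wz], "slide": [x, y, z], "claw": claw}, ...]. A call has 1 to 5 rows; each row shifts and turns the commanded pose from where the row before left it; what a row does not reach is not made up. A row lasts 1/8 s, in which the tool goes at most 62.5 mm and 10.7 degrees, less where a joint would pass 70% of its speed; a pose out of reach is approached as far as the arm can. A call with a gripper value outside its range is refused whole. The fingers move at their own pace and stop on an object; the grip force is fixed at half the most. Time passes only in rows, so rows that do not move let the fingers close. It gives the time, the measured TCP pose, the force, the opening and the grip force at its end, in the units of the state.
- state(): the state, without advancing time (a new reading comes with each control period).
- read_camera(name): name is "scene" or "top"; returns a dict with "frame" (480x640x3 uint8, blue, green, red), "mtx" (3x3 intrinsics, pixels), "k1" (the pictures are not rectified: a ray, as slopes to the right and down, at radius r is drawn at 1 + k1 r^2 times it, then the intrinsics apply), "R" (3x3) and "t" (3): a world point X has camera coordinates R X + t. Camera axes: x right, y down, z forward; pixel columns grow to the right and rows downward; lengths in mm; the calibration is good to about 2 mm. A picture is of the moment at which its call begins. There is no depth.
- job_done(): hands the job in; it is judged then, once.
Trained networks look in the newest picture that a camera, given by its name, has taken for a name from the list of things; names that differ only in an ending like _2 or _b are one class to them, and where a whole thing is asked for, a point or a joint stands for the part that bears it (a point fixed in the world has none). Each returns a list of dicts, best first, with "conf" (0 to 1); they miss things now and then, are a little off and sometimes report something else, mostly with a low value. They report only what shows in the picture. A call takes as long as a camera call. They do not tell look-alikes from the thing itself.
- look_for(query, camera): "xy" ([column, row] in pixels, amid what is visible of it).
The state is a dict: "t": time; "joints": joint angles; "qvel": joint speeds; "tau": joint torques, N m; "eef_pos": TCP position; "tcp_rot": TCP orientation; "ft_force": force on the tool from outside, world axes, zero at the start; "moment": the same for the moment, N m; "opening": opening from 0.0 (shut) to 1.0 (fully open); "grip_force": force on a finger pad.
Only numpy, scipy, OpenCV 4.12 (cv2) and the standard library are available. Lean on these libraries where they do the work, as an engineer would, in place of code of your own. Each camera call takes 0.05 s, during which the arm holds its last target. There are 200 camera calls.

## Task

Close the soil pressure cell: pick up its steel bayonet cap by the bar grip, set it on the cell's neck and feel its two lugs down through the two gaps in the neck's flange. Push it down against the spring platen and twist it clockwise (seen from above) a quarter turn to the stop, so that it springs up into its locking recesses and stays locked when you let go. Work by feel with a light hand, never forcing the cap against the cell, keep the cap upright and leave the other things on the bench alone.

Things in the scene. Friction and masses are not known exactly. Their poses are not given: they have to be found in the camera images.
- cap: loose bare steel bayonet cap, about 250 g, skirt down on the worktop. Origin: centre of its underside. Skirt 78 mm across (65.8 inside), flat top at z = 39, hollow to 34. Two lugs inside at the ends of its x axis (marked by outside ribs): each 40 degrees wide, z = 6 to 12, inner radius 27.6. Same turned half round.
- cap_grip (a point): middle of the cap's bar grip, 60 mm above the cap's origin. The bar stands on the cap's top along the cap's x axis: 60 mm long, 16 mm wide (y), its sides from z = 39 to 69 mm.
- cell: fixed grey metal cell. Origin: centre of its underside on the worktop, z = the neck's axis. Base plate 104 mm across, hose ports along y (73 mm out), clamp lug towards x (55 mm out, 63 mm up). On top the bayonet neck; contact of cap on cell (all spots summed) above 90 N spoils it: 2 mm past a hard contact can be too much.
- cell_flange (a point): on the neck's axis, 100 mm up, where the flange's top is in the middle setting. THE NECK IS CLAMPED AT A HEIGHT AND ANGLE NOT REPORTED, up to 5 mm above or below and 0.5 rad either way: see or feel it. Flange 62.8 mm across; two gaps half a turn apart, mid gap within 0.5 rad of the cell's x axis, 48 degrees wide: lugs have 4 degrees play either side. Its bevelled rim centres the skirt.
- neck_axis (a point): on the axis, on the worktop. Cap origin below the flange's top: 6 mm while the lugs rest on the flange outside the gaps. From the gaps they turn only clockwise, under a ridge (origin 20 mm below or lower; bottoms hard at 23), to a recess 90 degrees from mid gap, hard stop at 94. There the spring lifts the cap to 16.5 mm below: locked, it cannot turn back.
- platen (a joint): travel (m, down) of the sprung steel platen, a 34 mm disc on top of the neck, 21.5 mm above the flange's top at rest: 0 at rest, 3 N to start, 1 N more per mm, damped. The cap touches it when its origin is 12.5 mm below the flange's top. 0.004 when locked, 0.0075 or more while the lugs pass the ridge, 0.0105 when the cap bottoms.
- cutting_ring: bystander: grey metal specimen ring 64 mm across, 29 mm high, origin at the centre of its underside.
- porous_stone: bystander: grey-brown disc 62 mm across, 10 mm high, origin at the centre of its underside.
- moisture_tin: bystander: white lidded tin 59 mm across, 38 mm high, origin at the centre of its underside.
- hex_key: bystander: black L-shaped hex key 93 x 33 x 6 mm lying flat.
Things that resemble listed ones, but are neither listed nor needed, are in the scene too. There is more than one size of the cell; the job needs the smaller.

How it is judged (in metres and radians):
On the way, in this order (a step that is already met when the one before it is completed fails the run):
1. the cap's lugs have gone down through the gaps of the flange, so that the cap meets the platen (value of joint platen above 0.001 m and horizontal distance between cap and cell_flange below 0.003 m), for 0.05 s.
2. the cap is pushed down far enough for its lugs to pass under the ridge (value of joint platen above 0.0072 m and horizontal distance between cap and cell_flange below 0.003 m), for 0.2 s.
At the end, for the whole second after the job is handed in: The cap is locked on the cell and let go: held by its lugs in the recesses against the spring, with the platen pushed down 2.8 to 5.5 mm, within 3 mm of the neck's axis, upright within 0.07 rad and at rest (value of joint platen between 0.0028 and 0.0055 m and horizontal distance between cap and cell_flange below 0.003 m and angle between cap's own z axis and vertical below 0.07 rad and linear speed of cap below 0.01 m/s); the robot touches nothing.
It fails at once if the cap presses on the cell with more than 90 N (contact force between cap and cell above 90 N).
It fails at once if the gripper or arm knocks the cell with more than 25 N (contact force between the arm and cell above 25 N).
It fails at once if the cap is tipped by more than 0.5 rad (angle between cap's own z axis and vertical above 0.5 rad).
It fails at once if a bystander (ring, stone, tin or hex key) is moved by more than 20 mm (distance of any of cutting_ring, porous_stone, moisture_tin, hex_key from where it was at the start of the episode above 0.02 m).
It also fails if it takes over 72 s, if anything falls off the work surface, if the arm or the gripper's body presses on something with over 40 N, if the wrist force passes 120 N, or if a joint passes its speed limit or range.

## Working session

There is one attempt and no reset: what is moved stays moved. The work goes in short steps, Python scripts to look and compute and a tool call to move; the robot and the scene stay as the last step left them, time stands still between calls to the robot, and variables do not carry over. Pictures are saved under pics/ and viewed, at most 10 in all, crops included, and the job is handed in when it is done.

Besides the shell and the picture viewer there is one more tool, called after "Emit:" as name(argument=value, ...), one argument or row to a line, values as JSON. jog_arm: Moves the arm, as the interface text tells. Its arguments: {"type":"object","properties":{"targets":{"type":"array","items":{"type":"object","properties":{"turn":{"type":"array","items":{"type":"number"}},"slide":{"type":"array","items":{"type":"number"}},"claw":{"type":"number"}}}}},"required":["targets"]}

```bash
mkdir -p pics
cat > h.py <<'E'
from cell import *
import numpy as np, cv2
def ray(c,px):
    u=np.linalg.solve(c["mtx"],[px[0],px[1],1.])[:2]; d=u.copy()
    for _ in range(20): d=u/(1+c["k1"]*(d@d))
    R=np.array(c["R"]);t=np.array(c["t"]).ravel()
    return -R.T@t, R.T@np.array([d[0],d[1],1])
def onz(c,px,z):
    o,d=ray(c,px); return o+d*(z-o[2])/d[2]
def proj(c,X):
    p=np.array(c["R"])@np.array(X,float)+np.array(c["t"]).ravel(); s=p[:2]/p[2]
    s=s*(1+c["k1"]*(s@s)); q=np.array(c["mtx"])@[s[0],s[1],1]; return q[:2]
E
python3 - <<'E'
from h import *
H=dict(cap=39,cap_grip=60,cell=50,cell_flange=100,platen=121,cutting_ring=29,porous_stone=10,moisture_tin=38,hex_key=6)
for n in("scene","top"):
    c=read_camera(n); cv2.imwrite(f"pics/{n}0.png",c["frame"])
    o,_=ray(c,(320,240)); print(n,o.round())
    for q,z in H.items():
        print(q,[(np.round(r["xy"]).tolist(),round(r["conf"],2),onz(c,r["xy"],z)[:2].round().tolist()) for r in look_for(q,n)][:4])
print(state())
E
```

```text
scene [ 251. -795.  815.]
cap [([226.0, 185.0], 0.65, [488.0, 190.0])]
cap_grip [([228.0, 188.0], 0.68, [482.0, 148.0])]
cell [([275.0, 246.0], 0.8, [504.0, -82.0])]
cell_flange [([276.0, 247.0], 0.74, [489.0, -134.0])]
platen [([356.0, 376.0], 0.82, [474.0, -476.0]), ([272.0, 219.0], 0.51, [508.0, -73.0])]
cutting_ring [([329.0, 199.0], 0.72, [698.0, 22.0])]
porous_stone [([351.0, 224.0], 0.83, [711.0, -67.0])]
moisture_tin [([311.0, 167.0], 0.92, [715.0, 149.0])]
hex_key [([334.0, 329.0], 0.54, [525.0, -312.0])]
top [ 379. -144. 1420.]
cap [([201.0, 278.0], 0.57, [491.0, 194.0])]
cap_grip [([205.0, 276.0], 0.84, [496.0, 178.0])]
cell [([294.0, 271.0], 0.86, [515.0, -75.0]), ([438.0, 294.0], 0.8, [456.0, -487.0]), ([205.0, 274.0], 0.22, [502.0, 182.0])]
cell_flange [([438.0, 292.0], 0.9, [459.0, -475.0]), ([292.0, 275.0], 0.63, [501.0, -72.0])]
platen [([452.0, 286.0], 0.81, [473.0, -510.0]), ([291.0, 270.0], 0.58, [512.0, -69.0]), ([259.0, 206.0], 0.43, [688.0, 22.0])]
cutting_ring [([260.0, 207.0], 0.76, [705.0, 33.0])]
porous_stone [([293.0, 204.0], 0.75, [722.0, -64.0]), ([294.0, 275.0], 0.75, [509.0, -72.0])]
moisture_tin [([211.0, 198.0], 0.74, [729.0, 178.0])]
hex_key [([371.0, 268.0], 0.52, [534.0, -301.0])]
{'t': 1.0, 'joints': array([ 1.07240960e+00,  4.90835766e-01,  1.55886809e+00,  5.55577094e-05,
        1.09170006e+00, -1.05590567e-01]), 'qvel': array([-0.00046381,  0.00100445, -0.000303  ,  0.00148423, -0.00070532,
        0.00019899]), 'tau': array([ 5.52970632e-04, -6.12472057e+01, -2.58442533e+01,  6.93372055e-02,
        4.44660382e-02,  6.27526532e-06]), 'eef_pos': array([239.21042345, 577.44721622, 214.71187462]), 'tcp_rot': array([ 3.14139977e+00, -2.91405248e-05,  2.74877089e+00]), 'ft_force': array([0.34567496, 0.59472877, 0.35966132]), 'moment': array([-0.06792118,  0.01265849, -0.00113767]), 'grip_force': 0.0, 'opening': 0.9984563102676709}
```

View pics/scene0.png

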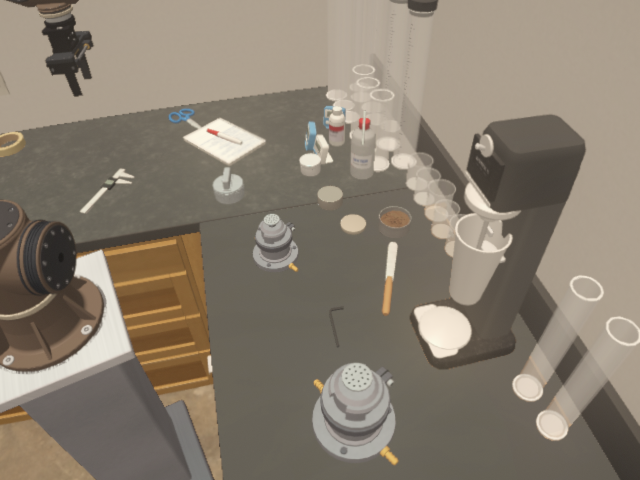

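View pics/top0.png

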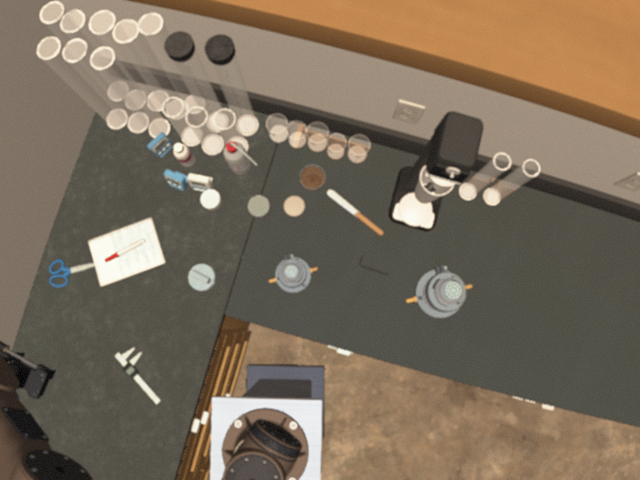

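The scene view shows the cap at about (227,187) and the small cell at (274,242); the large look-alike is at (355,405). In the top view the cap is at (202,277), the small cell at (293,273) and the large one at (440,292). Next I'll enlarge the cap and small cell.

Run:
```python
import cv2,numpy as np
t=cv2.imread("pics/top0.png");s=cv2.imread("pics/scene0.png")
def cr(i,x,y,w=50): 
    h=w*3//4; return cv2.resize(i[y:y+h,x:x+w],(400,300),interpolation=cv2.INTER_CUBIC)
m=np.vstack([np.hstack([cr(t,177,259),cr(t,264,250,60)]),np.hstack([cr(s,202,165),cr(s,240,205,80)])])
cv2.imwrite("pics/m1.png",m)
```

```text
(no output)
```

View pics/m1.png

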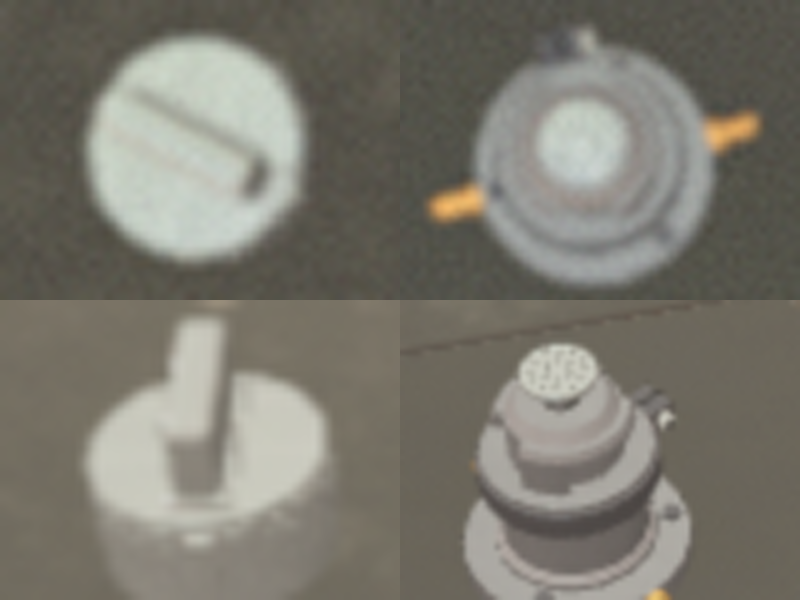

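The crops show the cap's bar running from (115,105) to (255,178) in its panel, the platen disc at (585,140) top / (557,370) scene, and a flange gap at about (515–575, 450–490) in the scene panel. Next I'll triangulate these.

Run:
```python
from h import *
T=read_camera("top");S=read_camera("scene")
t=lambda x,y,x0,y0,s:(x0+x/s,y0+y/s)
def tri(p,q):
    A=[];b=[]
    for o,d in(ray(T,p),ray(S,q)):
        d=d/np.linalg.norm(d);P=np.eye(3)-np.outer(d,d);A.append(P);b.append(P@o)
    return np.linalg.lstsq(np.vstack(A),np.hstack(b),rcond=None)[0].round(1)
print("platen",tri(t(585-400,140,264,250,6.667),t(157,70,240,205,5)))
for z in(116.5,121.5,126.5):print(z,onz(T,t(185,140,264,250,6.667),z).round(1),onz(S,t(157,70,240,205,5),z).round(1))
print("base",onz(T,t(195,167,264,250,6.667),6).round(1))
a=onz(T,t(35,208,264,250,6.667),25);b=onz(T,t(352,125,264,250,6.667),25);print("ports",a.round(),b.round(),(a+b)/2,np.linalg.norm(a-b))
print("captop",onz(T,t(195,148,177,259,8),39).round(1))
for n,c,p,q in(("top",T,t(258,178,177,259,8),t(118,107,177,259,8)),("scene",S,t(190,135,202,165,8),t(201,20,202,165,8))):
    a=onz(c,p,69);b=onz(c,q,69);d=b-a;print("bar",n,a.round(1),b.round(1),((a+b)/2).round(1),np.linalg.norm(d),np.degrees(np.arctan2(d[1],d[0])))
# rectified scene view of flange plane, per candidate height, centre from platen fit
for i in range(3):
    pass
C=np.array([505,-74])
g=np.mgrid[-45:45.1:.3,-45:45.1:.3]
for k,z in enumerate((96,100,104)):
    pass
```

```text
platen [507.9 -72.5 120.9]
116.5 [508.8 -72.4 116.5] [509.  -67.8 116.5]
121.5 [508.3 -72.7 121.5] [507.2 -73.  121.5]
126.5 [507.8 -73.  126.5] [505.3 -78.2 126.5]
base [508. -71.   6.]
ports [487.  -3.  25.] [ 526. -140.   25.] [506.42761072 -71.40499309  25.        ] 142.58434841001795
captop [492.5 193.3  39. ]
bar top [479.9 162.9  69. ] [504.  214.5  69. ] [492.  188.7  69. ] 56.96059254276225 65.01754898728204
bar scene [482.6 163.3  69. ] [506.6 218.4  69. ] [494.6 190.9  69. ] 60.14183732949148 66.4733040812521
```

Emit:
jog_arm(
  targets=[
    {"turn": [0, 0, 8.9], "slide": [25.4, -38.7, -6], "claw": 100},
    {"turn": [0, 0, 8.9], "slide": [25.4, -38.7, -6], "claw": 100},
    {"turn": [0, 0, 8.9], "slide": [25.4, -38.7, -6], "claw": 100},
    {"turn": [0, 0, 8.9], "slide": [25.4, -38.7, -6], "claw": 100},
    {"turn": [0, 0, 8.9], "slide": [25.4, -38.7, -6], "claw": 100},
  ],
)

```text
t: 1.72
eef_pos: [366.9, 382.7, 184.6]
tcp_rot: [3.141, 0.0, -2.752]
ft_force: [-0.0, 0.9, -0.7]
opening: 0.999
grip_force: 0.0
```

Emit:
jog_arm(
  targets=[
    {"turn": [0, 0, 8.9], "slide": [25.4, -38.7, -6], "claw": 100},
    {"turn": [0, 0, 8.9], "slide": [25.4, -38.7, -6], "claw": 100},
    {"turn": [0, 0, 8.9], "slide": [25.4, -38.7, -6], "claw": 100},
    {"turn": [0, 0, 8.9], "slide": [25.4, -38.7, -6], "claw": 100},
    {"turn": [0, 0, 8.9], "slide": [25.4, -38.7, -6], "claw": 100},
  ],
)

```text
t: 2.35
eef_pos: [494.1, 189.1, 154.6]
tcp_rot: [-3.141, 0.0, -1.976]
ft_force: [0.2, 0.0, -0.0]
opening: 1.003
grip_force: 0.0
```

Run:
```python
from h import *
s=state();print(s["eef_pos"],np.degrees(s["tcp_rot"]),np.degrees(s["joints"][[0,5]]))
S=read_camera("scene");f=S["frame"]
rows=[]
def samp(P):
    m=np.array([[proj(S,p) for p in r] for r in P],np.float32)
    return cv2.remap(f,m[...,0],m[...,1],cv2.INTER_CUBIC)
th=np.radians(np.arange(-210,-9,1)); zs=np.arange(112,78,-.5)
im=samp([[(508+31.4*np.cos(a),-72.5+31.4*np.sin(a),z) for a in th] for z in zs])
im=cv2.resize(im,(800,280),interpolation=cv2.INTER_CUBIC)
for a in range(-200,-9,20): cv2.putText(im,str(a),(int((a+210)*4),10),0,.35,(0,255,255));cv2.line(im,(int((a+210)*4),12),(int((a+210)*4),20),(0,255,255))
for z in (95,100,105): cv2.putText(im,str(z),(0,int((112-z)*8.2)),0,.35,(0,255,0))
g=np.arange(-45,45.1,.9)
tops=[cv2.resize(samp([[(508+x,-72.5-y,z) for y in g] for x in g[::-1]]),(400,300)) for z in(100,)]
crop=cv2.resize(f[205:265,236:316],(400,300),interpolation=cv2.INTER_CUBIC)
cv2.imwrite("pics/u.png",np.vstack([im,np.hstack([tops[0],crop])]))
```

```text
[494.05530582 189.0953634  154.63993815] [-1.79983113e+02  1.78240661e-02 -1.13209406e+02] [  13.78569372 -143.00847943]
```

View pics/u.png

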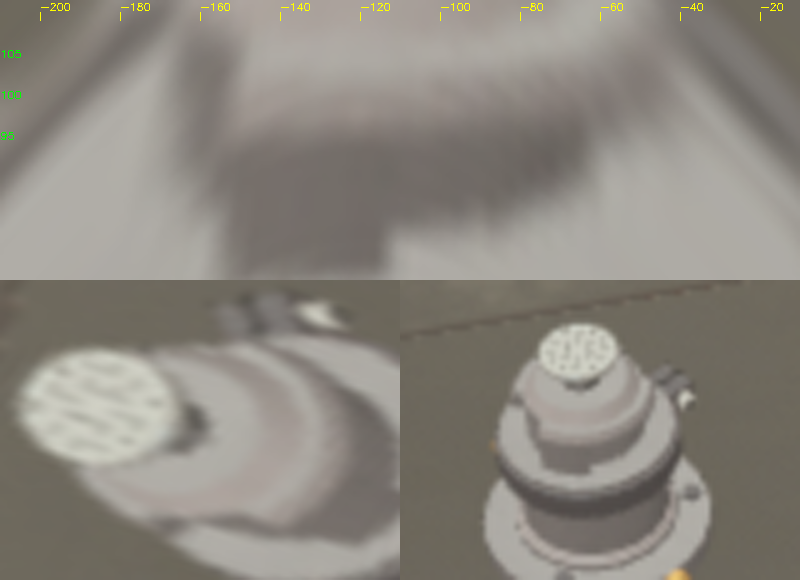

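The unwrapped view shows the flange gap's right edge at about −155° and the stop wall from −155° to −115°. That puts mid gap at about 1°/181°, which is within the allowed range. The flange top is near z 99. Now the grasp.

Emit:
jog_arm(
  targets=[
    {"turn": [0, 0, -1], "slide": [-1, 1.4, -40], "claw": 60},
    {"turn": [0, 0, 0], "slide": [0, 0, -40], "claw": 60},
    {"turn": [0, 0, 0], "slide": [0, 0, -31], "claw": 60},
    {"turn": [0, 0, 0], "slide": [0, 0, 0], "claw": 40},
  ],
)

```text
t: 2.9
eef_pos: [491.6, 191.6, 42.3]
tcp_rot: [3.139, -0.002, -1.999]
ft_force: [-0.4, -0.3, 0.2]
opening: 0.636
grip_force: 0.0
```

Emit:
jog_arm(
  targets=[
    {"turn": [0, 0, 0], "slide": [0, 0, 0], "claw": 5},
    {"turn": [0, 0, 0], "slide": [0, 0, 0], "claw": 5},
    {"turn": [0, 0, 0], "slide": [0, 0, 0], "claw": 5},
    {"turn": [0, 0, 0], "slide": [0, 0, 0], "claw": 5},
  ],
)

```text
t: 3.4
eef_pos: [492.4, 191.9, 44.1]
tcp_rot: [-3.141, 0.0, -1.998]
ft_force: [-1.2, -0.5, 0.3]
opening: 0.215
grip_force: 0.0
```

Emit:
jog_arm(
  targets=[
    {"turn": [0, 0, 0], "slide": [0, 0, 0], "claw": 5},
    {"turn": [0, 0, 0], "slide": [0, 0, 0], "claw": 5},
    {"turn": [0, 0, 0], "slide": [0, 0, 0], "claw": 5},
  ],
)

```text
t: 3.78
eef_pos: [492.3, 191.8, 43.9]
tcp_rot: [-3.141, 0.0, -1.998]
ft_force: [-1.4, 0.2, 6.5]
opening: 0.17
grip_force: 30.0
```

Emit:
jog_arm(
  targets=[
    {"turn": [0, 0, 0], "slide": [0, 0, 20], "claw": 5},
    {"turn": [0, 0, 0], "slide": [0, 0, 40], "claw": 5},
    {"turn": [0, 0, 0], "slide": [0, 0, 50], "claw": 5},
    {"turn": [0, 0, 0], "slide": [0, 0, 20], "claw": 5},
    {"turn": [0, 0, 0], "slide": [0, 0, 0], "claw": 5},
  ],
)

```text
t: 4.4
eef_pos: [492.5, 191.9, 174.5]
tcp_rot: [-3.14, 0.001, -1.998]
ft_force: [-0.1, -1.4, -3.6]
opening: 0.167
grip_force: 30.0
```

Run:
```python
from h import *
s=state();print(s["eef_pos"],np.degrees(s["tcp_rot"]),s["ft_force"],s["moment"])
ims=[]
for n in("scene","top"):
    c=read_camera(n); e=s["eef_pos"]; p=proj(c,(e[0],e[1],e[2])); print(n,p)
    x,y=int(p[0]),int(p[1]); ims.append(cv2.resize(c["frame"][max(0,y-40):y+50,x-45:x+45],(400,400),interpolation=cv2.INTER_CUBIC))
cv2.imwrite("pics/g.png",np.hstack(ims))
```

```text
[492.45038793 191.89851689 174.47880445] [-1.79914024e+02  7.31741067e-02 -1.14504233e+02] [-0.09137697 -1.4152059  -3.60678037] [ 0.01637541  0.04862723 -0.01239808]
scene [218.89620281 139.40127595]
top [189.67243089 273.00954591]
```

View pics/g.png

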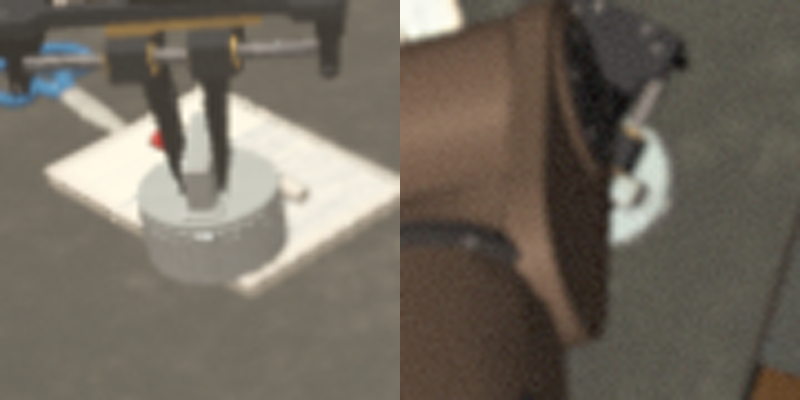

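The cap is held level in the fingers, with its top disc at about (213,184) in the left crop. Now to carry it over the cell.

Emit:
jog_arm(
  targets=[
    {"turn": [0, 0, -9.2], "slide": [2.2, -37.7, 15], "claw": 5},
    {"turn": [0, 0, -9.2], "slide": [2.2, -37.7, 0], "claw": 5},
    {"turn": [0, 0, -9.2], "slide": [2.2, -37.7, 0], "claw": 5},
    {"turn": [0, 0, -9.2], "slide": [2.2, -37.7, 0], "claw": 5},
    {"turn": [0, 0, -9.2], "slide": [2.2, -37.7, 0], "claw": 5},
  ],
)

```text
t: 5.12
eef_pos: [502.6, 2.1, 187.0]
tcp_rot: [3.14, -0.002, -2.807]
ft_force: [0.4, -0.1, -2.6]
opening: 0.166
grip_force: 30.0
```

Emit:
jog_arm(
  targets=[
    {"turn": [0, 0, -9.2], "slide": [2.2, -37.7, 0], "claw": 5},
    {"turn": [0, 0, -9.3], "slide": [2.2, -38, 0], "claw": 5},
    {"turn": [0, 0, 0], "slide": [0, 0, 0], "claw": 5},
    {"turn": [0, 0, 0], "slide": [0, 0, 0], "claw": 5},
  ],
)

```text
t: 5.62
eef_pos: [507.1, -72.1, 187.5]
tcp_rot: [3.141, -0.002, -3.123]
ft_force: [0.8, -0.8, -2.6]
opening: 0.166
grip_force: 30.0
```

Run:
```python
from h import *
s=state();print(s["eef_pos"],np.degrees(s["tcp_rot"]),s["ft_force"],np.degrees(s["joints"]))
ims=[]
for n in("scene","top"):
    c=read_camera(n); e=s["eef_pos"]; p=proj(c,(e[0],e[1],e[2]-24)); print(n,p)
    cv2.imwrite(f"pics/{n}2.png",c["frame"])
    x,y=int(p[0]),int(p[1]); print(x-30,y-30); ims.append(cv2.resize(c["frame"][y-30:y+50,x-30:x+50][:, :],(400,400),interpolation=cv2.INTER_CUBIC))
    # expected outline of top & bottom circles, cap centred at TCP
    for z,col in((-5,(0,255,0)),(-44,(0,0,255))):
        for k in range(0,360,6):
            q=(proj(c,(e[0]+39*np.cos(np.radians(k)),e[1]+39*np.sin(np.radians(k)),e[2]+z))-[x-30,y-30])*5
            cv2.circle(ims[-1],tuple(int(v) for v in q),1,col,-1)
cv2.imwrite("pics/o.png",np.hstack(ims))
```

```text
[507.09614036 -72.08775779 187.46984149] [ 1.79948968e+02 -1.27316530e-01 -1.78957753e+02] [ 0.80161198 -0.7747775  -2.61496942] [-1.54899203e+01  2.09397552e+01  1.06754761e+02  1.60134585e-02
  5.24420600e+01 -1.06541887e+02]
scene [269.41608425 203.74987169]
239 173
top [290.66043112 269.8618222 ]
260 239
```

View pics/o.png

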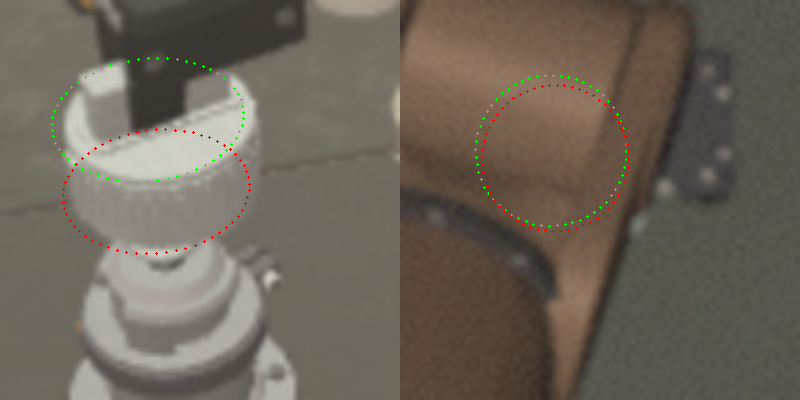

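Run:
```python
from h import *
S=read_camera("scene")
e=state()["eef_pos"];print(e)
f0=cv2.imread("pics/scene0.png").astype(float).sum(2);f=cv2.imread("pics/scene2.png").astype(float).sum(2)
def edges(f,c,r,lo,hi):
    # subpixel strongest edges left/right along the image row through c, near +-r
    xs=np.arange(c[0]-r-hi,c[0]+r+hi,.25);v=cv2.remap(f.astype(np.float32),xs[None].astype(np.float32),np.full((1,len(xs)),c[1],np.float32),cv2.INTER_LINEAR)[0]
    g=np.abs(np.gradient(cv2.GaussianBlur(v[None],(1,9),0)[0] if 0 else np.convolve(v,np.ones(6)/6,'same')))
    L=abs(xs-(c[0]-r))<hi;Rr=abs(xs-(c[0]+r))<hi
    cm=lambda m:(xs[m]*g[m]**2).sum()/(g[m]**2).sum()
    return cm(L),cm(Rr)
f_=S["mtx"][0][0]
def chk(n,f,X,rad):
    c=proj(S,X);d=(np.array(S["R"])@X+np.array(S["t"]).ravel())[2];r=f_*rad/d
    l,rr=edges(f,c,r,0,4);print(n,"pred",c.round(1),"r",r.round(1),"meas",round(l,1),round(rr,1),"shift mm",((l+rr)/2-c[0])*d/f_)
for y in(0,): 
    chk("platen",f0,np.array([508,-72.5,121]),17)
    chk("base",f0,np.array([508,-72.5,6]),52)
    for z in(-8,-15,-20,-30,-35): chk(f"cap{z}",f,np.array([e[0],e[1],e[2]+z]),39)
```

```text
[507.43733882 -71.53892409 188.23680275]
platen pred [271.7 218.9] r 8.0 meas 261.8 281.4 shift mm -0.18761876146242235
base pred [276.1 255.9] r 22.7 meas 251.0 299.8 shift mm -1.5013603441538312
cap-8 pred [268.7 197.3] r 19.2 meas 248.7 290.9 shift mm 2.2325334297480373
cap-15 pred [269.  199.9] r 19.1 meas 248.9 290.4 shift mm 1.3086170002423883
cap-20 pred [269.3 201.8] r 19.0 meas 249.2 290.5 shift mm 1.2714556417665808
cap-30 pred [269.7 205.5] r 18.9 meas 248.5 291.8 shift mm 0.9261154645272962
cap-35 pred [269.9 207.3] r 18.8 meas 247.9 292.1 shift mm 0.2180104539704284
```

Run:
```python
from h import *
S=read_camera("scene");print("right axis",np.array(S["R"])[0].round(2))
f0=cv2.imread("pics/scene0.png").astype(float).mean(2);f=cv2.imread("pics/scene2.png").astype(float).mean(2)
def cross(v,x0,lev):
    i=[k for k in range(len(v)-1) if (v[k]-lev)*(v[k+1]-lev)<0]
    return [round(x0+k+(lev-v[k])/(v[k+1]-v[k]),1) for k in i]
print("cap rows")
for r in(198,202,206,210,214): print(r,cross(f[r,244:300],244,115))
print("cell0 rows")
for r in(217,219,221,236,240,246,252,256): print(r,cross(f0[r,244:305],244,118))
e=np.array([507.1,-72.1,187.5])
for z in(182.5,163,143.5,121,100,80,6): print(z,proj(S,[508,-72.5,z]).round(1))
```

```text
right axis [ 0.88 -0.47 -0.02]
cap rows
198 [np.float64(250.1), np.float64(264.2), np.float64(269.7), np.float64(290.9)]
202 [np.float64(251.2), np.float64(290.7)]
206 [np.float64(251.0), np.float64(290.2)]
210 [np.float64(252.2), np.float64(289.6)]
214 [np.float64(252.9), np.float64(288.3)]
cell0 rows
217 [np.float64(263.2), np.float64(279.5)]
219 [np.float64(262.4), np.float64(280.0)]
221 [np.float64(260.6), np.float64(282.5)]
236 [np.float64(254.8), np.float64(278.8), np.float64(283.2), np.float64(290.4)]
240 [np.float64(256.2), np.float64(264.5), np.float64(278.2), np.float64(287.8), np.float64(291.8), np.float64(292.5)]
246 [np.float64(253.8), np.float64(257.4), np.float64(265.1), np.float64(277.1), np.float64(289.1), np.float64(297.1)]
252 [np.float64(252.3), np.float64(261.4), np.float64(288.3), np.float64(297.8)]
256 [np.float64(252.2), np.float64(264.1), np.float64(284.2), np.float64(296.7)]
182.5 [269.1 196.6]
163 [269.9 203.9]
143.5 [270.7 211. ]
121 [271.7 218.9]
100 [272.5 226.1]
80 [273.3 232.7]
6 [276.1 255.9]
```

Emit:
jog_arm(
  targets=[
    {"turn": [0, 0, 0], "slide": [-2.7, 0.3, -14], "claw": 5},
    {"turn": [0, 0, 0], "slide": [0, 0, -14], "claw": 5},
    {"turn": [0, 0, 0], "slide": [0, 0, -8], "claw": 5},
    {"turn": [0, 0, 0], "slide": [0, 0, 0], "claw": 5},
    {"turn": [0, 0, 0], "slide": [0, 0, 0], "claw": 5},
  ],
)

```text
t: 6.45
eef_pos: [505.1, -72.2, 152.8]
tcp_rot: [-3.142, 0.0, -3.124]
ft_force: [-0.1, -0.7, -2.3]
opening: 0.165
grip_force: 30.0
```

Emit:
jog_arm(
  targets=[
    {"turn": [0, 0, 0], "slide": [0, 0, -1], "claw": 5},
    {"turn": [0, 0, 0], "slide": [0, 0, -1], "claw": 5},
    {"turn": [0, 0, 0], "slide": [0, 0, -0.5], "claw": 5},
  ],
)

```text
t: 6.82
eef_pos: [504.9, -72.1, 150.2]
tcp_rot: [3.142, 0.0, -3.124]
ft_force: [-0.1, -0.2, -2.7]
opening: 0.168
grip_force: 30.0
```

Emit:
jog_arm(
  targets=[
    {"turn": [0, 0, 0], "slide": [0, 0, -0.7], "claw": 5},
    {"turn": [0, 0, 0], "slide": [0, 0, -0.7], "claw": 5},
    {"turn": [0, 0, 0], "slide": [0, 0, -0.6], "claw": 5},
  ],
)

```text
t: 7.2
eef_pos: [504.9, -72.1, 148.1]
tcp_rot: [3.142, 0.0, -3.124]
ft_force: [0.1, 0.6, -2.7]
opening: 0.167
grip_force: 30.0
```

Emit:
jog_arm(
  targets=[
    {"turn": [0, 0, 0], "slide": [0, 0, -0.7], "claw": 5},
    {"turn": [0, 0, 0], "slide": [0, 0, -0.7], "claw": 5},
    {"turn": [0, 0, 0], "slide": [0, 0, -0.6], "claw": 5},
  ],
)

```text
t: 7.58
eef_pos: [504.9, -72.1, 146.1]
tcp_rot: [3.142, 0.0, -3.124]
ft_force: [-0.1, -0.8, -2.8]
opening: 0.168
grip_force: 30.0
```

Emit:
jog_arm(
  targets=[
    {"turn": [0, 0, 0], "slide": [0, 0, -0.5], "claw": 5},
    {"turn": [0, 0, 0], "slide": [0, 0, -0.5], "claw": 5},
  ],
)

```text
t: 7.82
eef_pos: [504.9, -72.1, 145.1]
tcp_rot: [3.142, 0.0, -3.124]
ft_force: [-0.5, -0.0, -2.7]
opening: 0.17
grip_force: 30.0
```

Emit:
jog_arm(
  targets=[
    {"turn": [0, 0, 0], "slide": [0, 0, -0.5], "claw": 5},
    {"turn": [0, 0, 0], "slide": [0, 0, -0.5], "claw": 5},
  ],
)

```text
t: 8.07
eef_pos: [504.9, -72.1, 144.1]
tcp_rot: [3.142, 0.0, -3.124]
ft_force: [-0.8, 0.3, -2.5]
opening: 0.164
grip_force: 30.0
```

Emit:
jog_arm(
  targets=[
    {"turn": [0, 0, 0], "slide": [0, 0, -0.5], "claw": 5},
    {"turn": [0, 0, 0], "slide": [0, 0, -0.5], "claw": 5},
  ],
)

```text
t: 8.32
eef_pos: [504.9, -72.1, 143.1]
tcp_rot: [3.142, 0.0, -3.124]
ft_force: [0.0, -0.4, -2.4]
opening: 0.164
grip_force: 30.0
```

Emit:
jog_arm(
  targets=[
    {"turn": [0, 0, 0], "slide": [0, 0, -0.5], "claw": 5},
    {"turn": [0, 0, 0], "slide": [0, 0, -0.3], "claw": 5},
  ],
)

```text
t: 8.57
eef_pos: [504.9, -72.1, 142.3]
tcp_rot: [3.142, -0.0, -3.124]
ft_force: [-0.1, 0.3, -2.5]
opening: 0.165
grip_force: 30.0
```

Emit:
jog_arm(
  targets=[
    {"turn": [0, 0, 0], "slide": [0, 0, -0.4], "claw": 5},
    {"turn": [0, 0, 0], "slide": [0, 0, -0.3], "claw": 5},
  ],
)

```text
t: 8.82
eef_pos: [504.9, -72.1, 141.6]
tcp_rot: [3.142, 0.0, -3.124]
ft_force: [0.6, 0.3, -2.4]
opening: 0.166
grip_force: 30.0
```

Emit:
jog_arm(
  targets=[
    {"turn": [0, 0, 0], "slide": [0, 0, -0.5], "claw": 5},
    {"turn": [0, 0, 0], "slide": [0, 0, -0.3], "claw": 5},
  ],
)

```text
t: 9.07
eef_pos: [504.9, -72.1, 140.8]
tcp_rot: [3.142, -0.0, -3.124]
ft_force: [0.2, -0.1, -2.5]
opening: 0.167
grip_force: 30.0
```

Emit:
jog_arm(
  targets=[
    {"turn": [0, 0, 0], "slide": [0, 0, -0.4], "claw": 5},
    {"turn": [0, 0, 0], "slide": [0, 0, -0.3], "claw": 5},
  ],
)

```text
t: 9.32
eef_pos: [504.9, -72.1, 140.1]
tcp_rot: [3.142, -0.0, -3.124]
ft_force: [-0.2, -0.4, -2.3]
opening: 0.167
grip_force: 30.0
```

Emit:
jog_arm(
  targets=[
    {"turn": [0, 0, 0], "slide": [0, 0, -0.5], "claw": 5},
    {"turn": [0, 0, 0], "slide": [0, 0, -0.2], "claw": 5},
  ],
)

```text
t: 9.57
eef_pos: [504.9, -72.1, 139.4]
tcp_rot: [3.141, -0.0, -3.124]
ft_force: [-0.3, -0.4, -2.2]
opening: 0.17
grip_force: 30.0
```

Emit:
jog_arm(
  targets=[
    {"turn": [0, 0, 0], "slide": [0, 0, -0.4], "claw": 5},
    {"turn": [0, 0, 0], "slide": [0, 0, -0.3], "claw": 5},
  ],
)

```text
t: 9.82
eef_pos: [504.9, -72.0, 138.8]
tcp_rot: [3.141, -0.0, -3.124]
ft_force: [-0.5, 0.6, -1.1]
opening: 0.165
grip_force: 30.0
```

Emit:
jog_arm(
  targets=[
    {"turn": [0, 0, 0], "slide": [0, 0, -0.4], "claw": 5},
    {"turn": [0, 0, 0], "slide": [0, 0, -0.2], "claw": 5},
  ],
)

```text
t: 10.07
eef_pos: [504.9, -71.9, 138.2]
tcp_rot: [3.141, -0.0, -3.124]
ft_force: [-0.6, 1.2, 1.5]
opening: 0.163
grip_force: 30.0
```

Emit:
jog_arm(
  targets=[
    {"turn": [0, 0, 0], "slide": [0, 0, -0.4], "claw": 5},
    {"turn": [0, 0, 0], "slide": [0, 0, -0.2], "claw": 5},
  ],
)

```text
t: 10.32
eef_pos: [504.9, -71.9, 137.7]
tcp_rot: [3.141, -0.0, -3.124]
ft_force: [-1.0, 2.5, 4.0]
opening: 0.169
grip_force: 30.0
```

Emit:
jog_arm(
  targets=[
    {"turn": [0, 0, 0], "slide": [-0.2, 0.6, 0], "claw": 5},
    {"turn": [0, 0, 0], "slide": [0, 0.4, 0], "claw": 5},
  ],
)

```text
t: 10.58
eef_pos: [504.7, -71.2, 137.4]
tcp_rot: [-3.141, -0.0, -3.124]
ft_force: [-0.1, 1.0, -1.3]
opening: 0.169
grip_force: 30.0
```

```bash
python3 -c "
from h import *
for _ in range(3):
  s=state();print(s['eef_pos'].round(2),s['ft_force'].round(2),s['moment'].round(3),np.degrees(s['tcp_rot']).round(2));read_camera('top')"
```

```text
[504.7  -71.18 137.42] [-0.1   0.97 -1.27] [0.181 0.219 0.025] [-179.99   -0.   -178.99]
[504.7  -71.17 137.4 ] [-0.33  0.61 -1.55] [0.291 0.147 0.01 ] [-1.7999e+02 -1.0000e-02 -1.7900e+02]
[504.71 -71.17 137.39] [-0.35 -0.19 -1.77] [ 0.223  0.183 -0.018] [-1.7999e+02 -1.0000e-02 -1.7900e+02]
```

Emit:
jog_arm(
  targets=[
    {"turn": [0, 0, 0], "slide": [0, 0.4, -0.4], "claw": 5},
    {"turn": [0, 0, 0], "slide": [0, 0, -0.3], "claw": 5},
  ],
)

```text
t: 10.98
eef_pos: [504.8, -70.7, 136.8]
tcp_rot: [3.142, 0.0, -3.124]
ft_force: [-0.3, 0.9, -1.4]
opening: 0.166
grip_force: 30.0
```

Emit:
jog_arm(
  targets=[
    {"turn": [0, 0, 0], "slide": [0, 0, -0.4], "claw": 5},
    {"turn": [0, 0, 0], "slide": [0, 0, -0.3], "claw": 5},
  ],
)

```text
t: 11.22
eef_pos: [504.6, -70.6, 136.1]
tcp_rot: [3.141, -0.0, -3.124]
ft_force: [-0.7, 2.2, -1.4]
opening: 0.163
grip_force: 30.0
```

Emit:
jog_arm(
  targets=[
    {"turn": [0, 0, 0], "slide": [0, 0, -0.4], "claw": 5},
    {"turn": [0, 0, 0], "slide": [0, 0, -0.2], "claw": 5},
  ],
)

```text
t: 11.48
eef_pos: [504.6, -70.6, 135.5]
tcp_rot: [3.141, -0.0, -3.124]
ft_force: [-1.1, 2.1, -2.0]
opening: 0.167
grip_force: 30.0
```

Emit:
jog_arm(
  targets=[
    {"turn": [0, 0, 0], "slide": [-0.3, 0.6, -0.3], "claw": 5},
    {"turn": [0, 0, 0], "slide": [0, 0, -0.3], "claw": 5},
  ],
)

```text
t: 11.72
eef_pos: [504.6, -70.2, 135.0]
tcp_rot: [-3.141, 0.0, -3.124]
ft_force: [-0.3, 0.4, -1.5]
opening: 0.167
grip_force: 30.0
```

Emit:
jog_arm(
  targets=[
    {"turn": [0, 0, 0], "slide": [0, 0, -0.4], "claw": 5},
    {"turn": [0, 0, 0], "slide": [0, 0, -0.3], "claw": 5},
  ],
)

```text
t: 11.98
eef_pos: [504.5, -70.1, 134.2]
tcp_rot: [-3.142, 0.0, -3.124]
ft_force: [-0.0, 0.2, -2.9]
opening: 0.163
grip_force: 30.0
```

Emit:
jog_arm(
  targets=[
    {"turn": [0, 0, 0], "slide": [0, 0, -0.4], "claw": 5},
    {"turn": [0, 0, 0], "slide": [0, 0, -0.2], "claw": 5},
  ],
)

```text
t: 12.22
eef_pos: [504.4, -70.1, 133.7]
tcp_rot: [3.142, -0.0, -3.124]
ft_force: [0.6, 0.7, -2.0]
opening: 0.167
grip_force: 30.0
```

Emit:
jog_arm(
  targets=[
    {"turn": [0, 0, 0], "slide": [0, 0, -0.4], "claw": 5},
    {"turn": [0, 0, 0], "slide": [0, 0, -0.2], "claw": 5},
  ],
)

```text
t: 12.48
eef_pos: [504.4, -70.1, 133.0]
tcp_rot: [3.142, -0.0, -3.124]
ft_force: [0.2, 0.7, -2.9]
opening: 0.166
grip_force: 30.0
```

Emit:
jog_arm(
  targets=[
    {"turn": [0, 0, 0], "slide": [0, 0, -0.4], "claw": 5},
    {"turn": [0, 0, 0], "slide": [0, 0, -0.3], "claw": 5},
  ],
)

```text
t: 12.72
eef_pos: [504.4, -70.1, 132.3]
tcp_rot: [3.141, -0.0, -3.124]
ft_force: [0.4, 1.2, -2.6]
opening: 0.168
grip_force: 30.0
```

Emit:
jog_arm(
  targets=[
    {"turn": [0, 0, 0], "slide": [0, 0, -0.4], "claw": 5},
    {"turn": [0, 0, 0], "slide": [0, 0, -0.3], "claw": 5},
  ],
)

```text
t: 12.98
eef_pos: [504.4, -70.1, 131.6]
tcp_rot: [3.141, 0.0, -3.124]
ft_force: [-0.2, -0.3, -2.0]
opening: 0.167
grip_force: 30.0
```

Emit:
jog_arm(
  targets=[
    {"turn": [0, 0, 0], "slide": [0, 0, -0.4], "claw": 5},
    {"turn": [0, 0, 0], "slide": [0, 0, -0.3], "claw": 5},
  ],
)

```text
t: 13.22
eef_pos: [504.4, -70.1, 130.9]
tcp_rot: [3.141, -0.0, -3.124]
ft_force: [0.1, -0.5, -2.9]
opening: 0.168
grip_force: 30.0
```

Emit:
jog_arm(
  targets=[
    {"turn": [0, 0, 0], "slide": [0, 0, -0.4], "claw": 5},
    {"turn": [0, 0, 0], "slide": [0, 0, -0.3], "claw": 5},
  ],
)

```text
t: 13.48
eef_pos: [504.4, -70.1, 130.2]
tcp_rot: [3.142, 0.0, -3.124]
ft_force: [0.2, -0.8, -2.9]
opening: 0.167
grip_force: 30.0
```

Emit:
jog_arm(
  targets=[
    {"turn": [0, 0, 0], "slide": [0, 0, -0.4], "claw": 5},
    {"turn": [0, 0, 0], "slide": [0, 0, -0.4], "claw": 5},
  ],
)

```text
t: 13.72
eef_pos: [504.4, -70.1, 129.4]
tcp_rot: [3.142, 0.0, -3.124]
ft_force: [0.0, -0.6, -2.2]
opening: 0.17
grip_force: 30.0
```

Emit:
jog_arm(
  targets=[
    {"turn": [0, 0, 0], "slide": [0, 0, -0.4], "claw": 5},
    {"turn": [0, 0, 0], "slide": [0, 0, -0.4], "claw": 5},
  ],
)

```text
t: 13.98
eef_pos: [504.4, -70.1, 128.6]
tcp_rot: [3.142, 0.0, -3.124]
ft_force: [0.1, -0.9, -3.2]
opening: 0.165
grip_force: 30.0
```

Emit:
jog_arm(
  targets=[
    {"turn": [0, 0, 0], "slide": [0, 0, -0.4], "claw": 5},
    {"turn": [0, 0, 0], "slide": [0, 0, -0.4], "claw": 5},
  ],
)

```text
t: 14.22
eef_pos: [504.5, -70.1, 128.0]
tcp_rot: [3.142, 0.0, -3.124]
ft_force: [-0.3, -0.3, 0.2]
opening: 0.17
grip_force: 30.0
```

Emit:
jog_arm(
  targets=[
    {"turn": [0, 0, 0], "slide": [0, 0, -0.4], "claw": 5},
    {"turn": [0, 0, 0], "slide": [0, 0, -0.4], "claw": 5},
  ],
)

```text
t: 14.48
eef_pos: [504.5, -70.1, 127.2]
tcp_rot: [3.142, 0.0, -3.124]
ft_force: [-0.3, -0.1, 1.5]
opening: 0.168
grip_force: 30.0
```

Onset was 3 N, then about 1 N/mm, so this is the platen and the lugs are through. That puts the flange top at about 96.7. Next, push down to 9 mm platen travel (TCP z about 119.2).

Emit:
jog_arm(
  targets=[
    {"turn": [0, 0, 0], "slide": [0, 0, -0.6], "claw": 5},
    {"turn": [0, 0, 0], "slide": [0, 0, -0.6], "claw": 5},
    {"turn": [0, 0, 0], "slide": [0, 0, -0.6], "claw": 5},
  ],
)

```text
t: 14.85
eef_pos: [504.5, -70.1, 125.3]
tcp_rot: [3.142, 0.0, -3.124]
ft_force: [-1.1, 0.1, 3.1]
opening: 0.165
grip_force: 30.0
```

Emit:
jog_arm(
  targets=[
    {"turn": [0, 0, 0], "slide": [0, 0, -0.6], "claw": 5},
    {"turn": [0, 0, 0], "slide": [0, 0, -0.6], "claw": 5},
    {"turn": [0, 0, 0], "slide": [0, 0, -0.6], "claw": 5},
  ],
)

```text
t: 15.22
eef_pos: [504.5, -70.1, 123.5]
tcp_rot: [3.142, 0.0, -3.124]
ft_force: [-1.5, -0.5, 4.5]
opening: 0.166
grip_force: 30.0
```

Emit:
jog_arm(
  targets=[
    {"turn": [0, 0, 0], "slide": [0, 0, -0.6], "claw": 5},
    {"turn": [0, 0, 0], "slide": [0, 0, -0.6], "claw": 5},
    {"turn": [0, 0, 0], "slide": [0, 0, -0.6], "claw": 5},
  ],
)

```text
t: 15.6
eef_pos: [504.5, -70.1, 121.8]
tcp_rot: [3.142, 0.0, -3.124]
ft_force: [-2.7, 0.2, 5.7]
opening: 0.167
grip_force: 30.0
```

Emit:
jog_arm(
  targets=[
    {"turn": [0, 0, 0], "slide": [0, 0, -0.6], "claw": 5},
    {"turn": [0, 0, 0], "slide": [0, 0, -0.6], "claw": 5},
    {"turn": [0, 0, 0], "slide": [0, 0, -0.6], "claw": 5},
  ],
)

```text
t: 15.98
eef_pos: [504.5, -70.1, 120.1]
tcp_rot: [-3.142, 0.0, -3.124]
ft_force: [-2.7, 0.8, 8.9]
opening: 0.167
grip_force: 30.0
```

Emit:
jog_arm(
  targets=[
    {"turn": [0, 0, 0], "slide": [-0.4, 0, -0.6], "claw": 5},
    {"turn": [0, 0, 0], "slide": [0, 0, -0.3], "claw": 5},
    {"turn": [0, 0, 0], "slide": [0, 0, 0], "claw": 5},
    {"turn": [0, 0, 0], "slide": [0, 0, 0], "claw": 5},
  ],
)

```text
t: 16.48
eef_pos: [504.4, -70.1, 119.4]
tcp_rot: [-3.141, 0.001, -3.124]
ft_force: [-0.9, -0.1, 9.2]
opening: 0.169
grip_force: 30.0
```

Emit:
jog_arm(
  targets=[
    {"turn": [0, 0, -3], "slide": [0, 0.1, 0], "claw": 5},
    {"turn": [0, 0, -3], "slide": [0, 0.1, 0], "claw": 5},
  ],
)

```text
t: 16.73
eef_pos: [504.4, -69.9, 119.4]
tcp_rot: [-3.142, 0.001, 3.053]
ft_force: [-0.7, 0.3, 8.6]
opening: 0.163
grip_force: 30.0
```

```bash
python3 -c "
from h import *
s=state();print(s['eef_pos'].round(2),s['ft_force'].round(2),s['moment'].round(3),np.degrees(s['tcp_rot']).round(2))"
```

```text
[504.43 -69.9  119.41] [-0.68  0.29  8.65] [0.267 0.168 0.079] [-1.800e+02  7.000e-02  1.749e+02]
```

Emit:
jog_arm(
  targets=[
    {"turn": [0, 0, -4], "slide": [0, 0.1, 0], "claw": 5},
    {"turn": [0, 0, -4], "slide": [0, 0.1, 0], "claw": 5},
  ],
)

```text
t: 16.98
eef_pos: [504.4, -69.6, 119.4]
tcp_rot: [3.141, 0.001, 2.912]
ft_force: [-0.6, 1.9, 8.7]
opening: 0.167
grip_force: 30.0
```

Emit:
jog_arm(
  targets=[
    {"turn": [0, 0, -4], "slide": [0, 0.1, 0], "claw": 5},
    {"turn": [0, 0, -4], "slide": [0.1, 0.1, 0], "claw": 5},
  ],
)

```text
t: 17.23
eef_pos: [504.2, -69.1, 119.3]
tcp_rot: [3.141, 0.0, 2.773]
ft_force: [-1.3, 4.1, 9.1]
opening: 0.17
grip_force: 30.0
```

Emit:
jog_arm(
  targets=[
    {"turn": [0, 0, -5], "slide": [0.1, 0.1, 0], "claw": 5},
    {"turn": [0, 0, -5], "slide": [0.1, 0.1, 0], "claw": 5},
  ],
)

```text
t: 17.48
eef_pos: [504.2, -68.6, 119.2]
tcp_rot: [3.141, -0.0, 2.598]
ft_force: [-2.2, 7.6, 9.0]
opening: 0.166
grip_force: 30.0
```

```bash
python3 -c "
from h import *
s=state();print(s['eef_pos'].round(2),s['ft_force'].round(2),s['moment'].round(3),np.degrees(s['tcp_rot']).round(2))"
```

```text
[504.25 -68.61 119.24] [-2.18  7.59  9.01] [1.577 0.305 0.232] [ 1.7995e+02 -2.0000e-02  1.4884e+02]
```

Emit:
jog_arm(
  targets=[
    {"turn": [0, 0, 0], "slide": [-0.2, 0.8, 0], "claw": 5},
    {"turn": [0, 0, 0], "slide": [0, 0.5, 0], "claw": 5},
  ],
)

```text
t: 17.73
eef_pos: [504.3, -68.1, 119.3]
tcp_rot: [3.142, 0.001, 2.601]
ft_force: [-1.8, -3.0, 8.5]
opening: 0.164
grip_force: 30.0
```

Emit:
jog_arm(
  targets=[
    {"turn": [0, 0, -5], "slide": [0.1, 0.3, 0], "claw": 5},
    {"turn": [0, 0, -5], "slide": [0.1, 0.3, 0], "claw": 5},
  ],
)

```text
t: 17.98
eef_pos: [504.7, -67.5, 119.4]
tcp_rot: [3.141, 0.001, 2.423]
ft_force: [-0.8, -0.1, 8.5]
opening: 0.165
grip_force: 30.0
```

```bash
python3 -c "
from h import *
s=state();print(s['eef_pos'].round(2),s['ft_force'].round(2),s['moment'].round(3),np.degrees(s['tcp_rot']).round(2))"
```

```text
[504.67 -67.49 119.36] [-0.81 -0.06  8.45] [0.088 0.193 0.081] [1.7997e+02 6.0000e-02 1.3884e+02]
```

Emit:
jog_arm(
  targets=[
    {"turn": [0, 0, -5], "slide": [0.2, 0.3, 0], "claw": 5},
    {"turn": [0, 0, -5], "slide": [0.2, 0.3, 0], "claw": 5},
  ],
)

```text
t: 18.23
eef_pos: [505.1, -66.7, 119.4]
tcp_rot: [3.141, 0.001, 2.249]
ft_force: [-0.4, 1.1, 8.4]
opening: 0.167
grip_force: 30.0
```

Emit:
jog_arm(
  targets=[
    {"turn": [0, 0, -5], "slide": [0.2, 0.2, 0], "claw": 5},
    {"turn": [0, 0, -5], "slide": [0.2, 0.2, 0], "claw": 5},
  ],
)

```text
t: 18.48
eef_pos: [505.5, -66.3, 119.4]
tcp_rot: [3.141, 0.001, 2.074]
ft_force: [-0.3, 2.6, 8.4]
opening: 0.165
grip_force: 30.0
```

```bash
python3 -c "
from h import *
s=state();print(s['eef_pos'].round(2),s['ft_force'].round(2),s['moment'].round(3),np.degrees(s['tcp_rot']).round(2))"
```

```text
[505.52 -66.33 119.38] [-0.31  2.6   8.36] [0.329 0.207 0.137] [1.7994e+02 4.0000e-02 1.1884e+02]
```

Emit:
jog_arm(
  targets=[
    {"turn": [0, 0, -5], "slide": [0.3, 0.4, 0], "claw": 5},
    {"turn": [0, 0, -5], "slide": [0.3, 0.3, 0], "claw": 5},
  ],
)

```text
t: 18.73
eef_pos: [506.2, -65.7, 119.4]
tcp_rot: [3.14, 0.001, 1.9]
ft_force: [-1.1, -0.2, 8.9]
opening: 0.172
grip_force: 30.0
```

Emit:
jog_arm(
  targets=[
    {"turn": [0, 0, -4], "slide": [0.2, 0.2, 0], "claw": 5},
    {"turn": [0, 0, -4], "slide": [0.2, 0.1, 0], "claw": 5},
  ],
)

```text
t: 18.98
eef_pos: [506.7, -65.5, 119.4]
tcp_rot: [3.14, 0.001, 1.761]
ft_force: [0.1, 1.0, 8.6]
opening: 0.164
grip_force: 30.0
```

```bash
python3 -c "
from h import *
s=state();print(s['eef_pos'].round(2),s['ft_force'].round(2),s['moment'].round(3),np.degrees(s['tcp_rot']).round(2))"
```

```text
[506.67 -65.49 119.41] [0.11 1.   8.58] [0.06  0.158 0.102] [1.7992e+02 4.0000e-02 1.0087e+02]
```

Emit:
jog_arm(
  targets=[
    {"turn": [0, 0, -3], "slide": [0.2, 0, 0], "claw": 5},
    {"turn": [0, 0, -2], "slide": [0.1, 0, 0], "claw": 5},
  ],
)

```text
t: 19.23
eef_pos: [507.0, -65.4, 119.4]
tcp_rot: [3.14, 0.0, 1.674]
ft_force: [-0.5, 1.5, 7.9]
opening: 0.165
grip_force: 30.0
```

```bash
python3 -c "
from h import *
s=state();print(s['eef_pos'].round(2),s['ft_force'].round(2),s['moment'].round(3),np.degrees(s['tcp_rot']).round(2))"
```

```text
[506.99 -65.41 119.41] [-0.47  1.49  7.91] [0.19  0.209 0.07 ] [1.7991e+02 3.0000e-02 9.5930e+01]
```

Emit:
jog_arm(
  targets=[
    {"turn": [0, 0, -2], "slide": [0.1, 0, 0], "claw": 5},
    {"turn": [0, 0, -2], "slide": [0.1, 0, 0], "claw": 5},
  ],
)

```text
t: 19.48
eef_pos: [507.2, -65.4, 119.4]
tcp_rot: [3.14, 0.0, 1.605]
ft_force: [-1.1, 1.8, 8.4]
opening: 0.164
grip_force: 30.0
```

```bash
python3 -c "
from h import *
s=state();print(s['eef_pos'].round(2),s['ft_force'].round(2),s['moment'].round(3),np.degrees(s['tcp_rot']).round(2))"
```

```text
[507.17 -65.37 119.43] [-1.14  1.85  8.39] [0.205 0.093 0.07 ] [1.7991e+02 2.0000e-02 9.1940e+01]
```

Emit:
jog_arm(
  targets=[
    {"turn": [0, 0, -1.5], "slide": [0, 0.2, 0], "claw": 5},
    {"turn": [0, 0, -1], "slide": [0, 0, 0], "claw": 5},
  ],
)

```text
t: 19.73
eef_pos: [507.4, -65.3, 119.5]
tcp_rot: [3.139, 0.001, 1.562]
ft_force: [-0.9, 1.6, 8.1]
opening: 0.168
grip_force: 30.0
```

```bash
python3 -c "
from h import *
s=state();print(s['eef_pos'].round(2),s['ft_force'].round(2),s['moment'].round(3),np.degrees(s['tcp_rot']).round(2))"
```

```text
[507.42 -65.29 119.51] [-0.92  1.57  8.1 ] [ 0.028 -0.14   0.2  ] [1.7987e+02 3.0000e-02 8.9480e+01]
```

Emit:
jog_arm(
  targets=[
    {"turn": [0, 0, -1], "slide": [0, 0, 0], "claw": 5},
    {"turn": [0, 0, -1], "slide": [0, 0, 0], "claw": 5},
  ],
)

```text
t: 19.98
eef_pos: [507.7, -65.4, 119.5]
tcp_rot: [3.139, 0.001, 1.528]
ft_force: [1.5, -0.3, 7.9]
opening: 0.169
grip_force: 30.3
```

```bash
python3 -c "
from h import *
s=state();print(s['eef_pos'].round(2),s['ft_force'].round(2),s['moment'].round(3),np.degrees(s['tcp_rot']).round(2))"
```

```text
[507.65 -65.4  119.53] [ 1.47 -0.31  7.85] [ 0.05  -0.237  0.787] [1.7984e+02 5.0000e-02 8.7540e+01]
```

The stop is felt at about 88°. I'll back off 2.5° and let it spring up.

Emit:
jog_arm(
  targets=[
    {"turn": [0, 0, 2.5], "slide": [-0.2, 0, 0], "claw": 5},
    {"turn": [0, 0, 0], "slide": [0, 0, 1], "claw": 5},
    {"turn": [0, 0, 0], "slide": [0, 0, 1], "claw": 5},
  ],
)

```text
t: 20.35
eef_pos: [507.5, -65.3, 121.4]
tcp_rot: [3.139, 0.001, 1.571]
ft_force: [2.1, 0.8, 5.0]
opening: 0.163
grip_force: 30.0
```

Emit:
jog_arm(
  targets=[
    {"turn": [0, 0, 0], "slide": [0, 0, 0.7], "claw": 5},
    {"turn": [0, 0, 0], "slide": [0, 0, 0.7], "claw": 5},
  ],
)

```text
t: 20.6
eef_pos: [507.4, -65.3, 122.7]
tcp_rot: [3.139, 0.0, 1.571]
ft_force: [3.7, -0.2, 4.1]
opening: 0.17
grip_force: 30.0
```

Emit:
jog_arm(
  targets=[
    {"turn": [0, 0, 0], "slide": [0, 0, 0.5], "claw": 5},
    {"turn": [0, 0, 0], "slide": [0, 0, 0.5], "claw": 5},
  ],
)

```text
t: 20.85
eef_pos: [507.3, -65.3, 123.5]
tcp_rot: [3.14, 0.0, 1.571]
ft_force: [5.9, -0.2, 2.4]
opening: 0.167
grip_force: 30.0
```

```bash
python3 -c "
from h import *
s=state();print(s['eef_pos'].round(2),s['ft_force'].round(2),s['moment'].round(3),np.degrees(s['tcp_rot']).round(2))"
```

```text
[507.27 -65.33 123.54] [ 5.95 -0.2   2.38] [-0.009 -1.082  0.067] [1.7988e+02 2.0000e-02 8.9990e+01]
```

Emit:
jog_arm(
  targets=[
    {"turn": [0, 0, 0], "slide": [0.8, 0, 0.3], "claw": 5},
    {"turn": [0, 0, 0], "slide": [0, 0, 0.4], "claw": 5},
  ],
)

```text
t: 21.1
eef_pos: [507.4, -65.2, 124.0]
tcp_rot: [3.141, 0.0, 1.571]
ft_force: [3.2, -0.6, 2.8]
opening: 0.165
grip_force: 30.0
```

Emit:
jog_arm(
  targets=[
    {"turn": [0, 0, 0], "slide": [0, 0, 0.3], "claw": 5},
    {"turn": [0, 0, 0], "slide": [0, 0, 0.2], "claw": 5},
  ],
)

```text
t: 21.35
eef_pos: [507.3, -65.3, 124.2]
tcp_rot: [3.141, 0.0, 1.571]
ft_force: [5.8, -1.3, -5.1]
opening: 0.171
grip_force: 30.0
```

```bash
python3 -c "
from h import *
s=state();print(s['eef_pos'].round(2),s['ft_force'].round(2),s['moment'].round(3),np.degrees(s['tcp_rot']).round(2))"
```

```text
[507.31 -65.25 124.23] [ 5.81 -1.29 -5.13] [-0.28  -1.089  0.045] [179.99   0.    89.99]
```

Pulling up meets resistance at platen travel of about 4.0 mm, so the cap is locked. Relieve the side load and release.

Emit:
jog_arm(
  targets=[
    {"turn": [0, 0, 0], "slide": [0.7, 0, -0.4], "claw": 5},
    {"turn": [0, 0, 0], "slide": [0, 0, 0], "claw": 18},
    {"turn": [0, 0, 0], "slide": [0, 0, 0], "claw": 25},
    {"turn": [0, 0, 0], "slide": [0, 0, 0], "claw": 40},
    {"turn": [0, 0, 0], "slide": [0, 0, 0], "claw": 50},
  ],
)

```text
t: 21.98
eef_pos: [507.8, -65.1, 124.1]
tcp_rot: [-3.141, -0.0, 1.571]
ft_force: [-0.7, -0.5, -1.2]
opening: 0.405
grip_force: 0.0
```

Emit:
jog_arm(
  targets=[
    {"turn": [0, 0, 0], "slide": [0, 0, 0], "claw": 50},
    {"turn": [0, 0, 0], "slide": [0, 0, 15], "claw": 50},
    {"turn": [0, 0, 0], "slide": [0, 0, 40], "claw": 50},
    {"turn": [0, 0, 0], "slide": [0, 0, 60], "claw": 50},
    {"turn": [0, 0, 0], "slide": [0, 40, 40], "claw": 50},
  ],
)

```text
t: 22.6
eef_pos: [508.2, -26.0, 282.7]
tcp_rot: [3.138, 0.001, 1.568]
ft_force: [0.7, 0.6, 0.5]
opening: 0.5
grip_force: 0.0
```

Run:
```python
from h import *
s=state();print(s["eef_pos"],s["ft_force"],s["opening"],s["grip_force"])
c=read_camera("scene");x,y=272,215
im=cv2.resize(c["frame"][175:265,212:332],(800,600),interpolation=cv2.INTER_CUBIC)
for z,col in((119.2,(0,255,0)),(80.2,(0,0,255))):
    for k in range(0,360,6):
        q=(proj(c,(507+39*np.cos(np.radians(k)),-70.5+39*np.sin(np.radians(k)),z))-[212,175])*6.667
        cv2.circle(im,tuple(int(v) for v in q),1,col,-1)
cv2.imwrite("pics/end.png",im)
```

```text
[508.22522974 -26.04785933 282.73107208] [0.73553857 0.64579165 0.488297  ] 0.5002340301236958 0.0
```

View pics/end.png

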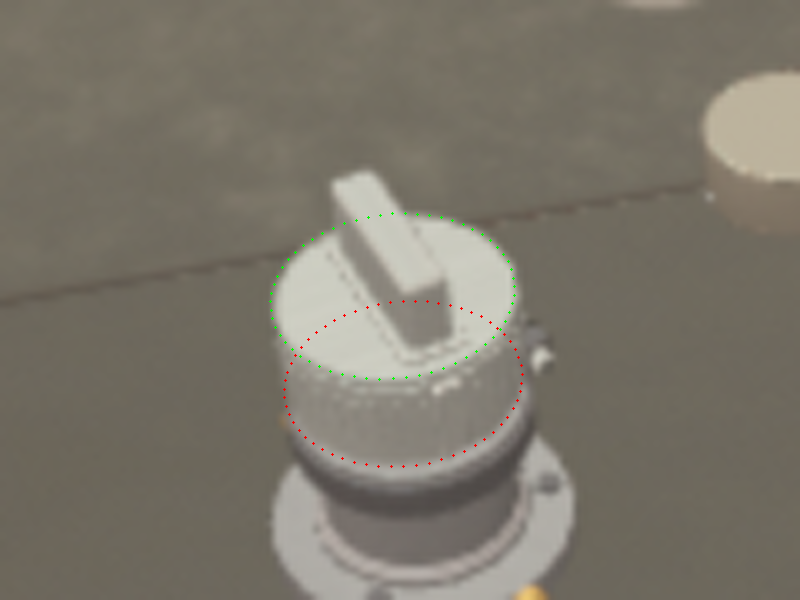

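The cap sits level on the neck, with its top disc centred near (393,297). This matches the locked-height outline, and the gripper is clear.

```bash
python3 -c "
from cell import *
print(job_done())"
```

```text
the job is handed in; nothing more can be done
None
```

The cap is on the smaller cell, turned clockwise to the stop and sprung up into its locking recesses; it held against a light upward pull, the gripper is clear, and the job is handed in (no verdict was returned).

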